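# Load two blowers into their assembly nests

### The arm

A 7-joint arm with a two-finger parallel gripper is mounted at the origin on the work surface. World frame = base frame: x ahead of the robot, y to its left, z up, the work surface at z = 0. Lengths are in m, angles in rad, forces in N, time in s.
With the tool pointing down it reaches from about 0.425 to 0.825 m from the base axis. Payload 3.6 kg.
Tool frame: the origin (TCP) lies midway between the tips of the shut fingers; the grasp point (between the pads) lies 19 mm behind it; z points along the fingers, y is the line along which they close (so a half turn about z gives the same grasp; the last joint's range is limited). The gripper opens to 85 mm and grips with 20 to 120 N. Pads are 22 mm wide; open, the fingers measure 114 mm over their backs; the gripper's body (76 mm by 85 mm) begins 54 mm behind the grasp point. The pads swing forward as they close: fully open they stand 13 mm farther back than shut.
Start: joints at [-1.224, 0.615, -0.013, 1.423, 0.008, 1.103, -0.04], TCP at [0.237, 0.605, 0.231] pointing down, gripper open.
Joint ranges: [-3.12, 3.12], [-0.3, 2.06], [-1.34, 1.32], [0.26, 2.42], [-1.36, 4.5], [0.01, 1.98], [-2.84, 2.84]. Speed limits (rad/s): [2.79, 2.79, 3.14, 3.14, 3.14, 3.14, 3.14].

### API

Orientations are given as a unit quaternion [x, y, z, w].
In Python, from cell import monitor, imaging, ticket gives the robot as it stands.
- The arm moves only by the shell command python3 -m handwheel 'ROWS' [OPENING] [FORCE]. ROWS is JSON, one flat list of numbers, 4 for each row, row after row: the shift along the tool's x, y, z in m, then the turn about the tool's z in rad. A call has 1 to 20 rows; each row is the pose to reach, as a shift and turn from the pose commanded when the call began, along the tool's axes at that moment; what a row does not reach only later rows make up. A row lasts 1/12 s, in which the tool goes at most 41.7 mm and 7.16 degrees, less where a joint would pass 70% of its speed; a pose out of reach is approached as far as the arm can. A call with a gripper value outside its range is refused whole. OPENING is the opening, from 0 (shut) to 1 (fully open), set as the call begins (- or left out, the last holds). The fingers move at their own pace and stop on an object; FORCE is the grip in N (left out, the last holds). Time passes only in rows, so rows that repeat a pose let the fingers close. It gives the time, the measured TCP pose, the force, the opening and the grip force at its end, in the units of the state.
- monitor.state(): the state, without advancing time (a new reading comes with each control period).
- imaging.snapshot(name): name is "scene" or "side" or "wrist"; returns a dict with "color" (384x512x3 uint8, red, green, blue), "range_z" (384x512 float32, m along the optical axis (not along the pixel's ray), 0 where there is no reading), "fx", "fy", "cx", "cy" (pixels), "dist" ([k1, k2, p1, p2, k3] as OpenCV has them; the pictures are not rectified), "rvec" (rotation vector, rad) and "tvec" (3), from world to camera coordinates, as OpenCV has them. Camera axes: x right, y down, z forward; pixel columns grow to the right and rows downward; lengths in m; the calibration is good to about 2 mm. A picture is of the moment at which its call begins.
- ticket.hand_in(): hands the job in; it is judged then, once.
The state is a dict: "time_s": time; "q": joint angles; "joint_vel": joint speeds; "joint_efforts": joint torques, N m; "eef_pos": TCP position; "tool_rot": TCP orientation; "contact_force": force on the tool from outside, world axes, zero at the start; "ft_torque": the same for the moment, N m; "grip_width": opening from 0.0 (shut) to 1.0 (fully open); "finger_force": force on a finger pad.
Only numpy, scipy, OpenCV 4.12 (cv2) and the standard library are available. Lean on these libraries where they do the work, as an engineer would, in place of code of your own. Each camera call takes 0.05 s, during which the arm holds its last target. There are 200 camera calls.

### The job

Set up both blowers for fastening: put each black blower housing upright in the pocket of the nest of its own size, and then set the white cover of the same size on it, spigot up, centred and lying flat. The housing must be in its nest before its cover goes on. Set the parts down gently, without dropping them, and leave the finished blower, the spare impeller and the elbow connector where they are.

Things in the scene. Friction and masses are not known exactly. Their poses are not given: they have to be found in the camera images.
- housing_large: the larger black round cup-shaped blower housing, open on top, white impeller inside: 62 mm across, 34 mm tall, mouth 56 mm. Level outlet tube (18 mm thick) along its +x, its axis at y +20, z 17 mm, ending at x 46 mm; jaws closing along the body's y grip the round wall clear of it. Origin: centre of underside, z up. Stands upright, loose; the tube may point anywhere, also in the nest.
- cover_large: the larger white round cover: disc 62 mm across, 6 mm thick; under it a tapered boss 4 mm deep, 49 to 44 mm across; on top a central round spigot 22 mm across, 22 mm tall, to grip it by. Origin: centre of the boss's underside, z up. Lies spigot up, loose. Seated: disc flat on the housing's rim, boss in the mouth, origin 30 mm above the housing's; any yaw.
- housing_small: the smaller black round cup-shaped blower housing, open on top, white impeller inside: 44 mm across, 28 mm tall, mouth 38 mm. Level outlet tube (13 mm thick) along its +x, its axis at y +13.5, z 14 mm, ending at x 34 mm; jaws closing along the body's y grip the round wall clear of it. Origin: centre of underside, z up. Stands upright, loose; the tube may point anywhere, also in the nest.
- cover_small: the smaller white round cover: disc 44 mm across, 5 mm thick; under it a tapered boss 4 mm deep, 31 to 26 mm across; on top a central round spigot 15 mm across, 20 mm tall, to grip it by. Origin: centre of the boss's underside, z up. Lies spigot up, loose. Seated: disc flat on the housing's rim, boss in the mouth, origin 24 mm above the housing's; any yaw.
- nest_large: the larger assembly nest for the housing of its size: grey square block 108 x 108 mm on an aluminium foot plate (124 mm along its x), 14 mm tall in all; round pocket 72 mm across and 6 mm deep in the middle of its top (dark floor, 8 mm above the bench). Origin: centre of its underside, z up. Fixed.
- nest_small: the smaller assembly nest for the housing of its size: grey square block 88 x 88 mm on an aluminium foot plate (104 mm along its x), 14 mm tall in all; round pocket 54 mm across and 6 mm deep in the middle of its top (dark floor, 8 mm above the bench). Origin: centre of its underside, z up. Fixed.
- blower_done: bystander: a finished small blower, black housing with outlet tube and white cover held by a bright steel clamp band (46 mm across, 53 mm tall in all). Origin: centre of its underside. Loose; leave it.
- impeller: bystander: spare white bladed impeller wheel with a steel hub, 38 mm in diameter, 15 mm tall. Origin: centre of its underside. Loose; leave it.
- elbow: bystander: white L-shaped tube elbow lying flat, legs 34 mm long along its +x and +y, 25 mm thick. Origin: on the bench below the corner. Loose; leave it.
There are look-alikes about, which are no part of the job. What is shaped like the cover_small but brown or orange is not meant.

How it is judged:
By the outcome, as a careful person would: the job done as asked, in the order asked, and still so for the second after the job is handed in, with the robot touching nothing.
It also fails if it takes over 102 s, if anything falls off the work surface, if the arm or the gripper's body presses on something with over 40 N, if the wrist force passes 120 N, or if a joint passes its speed limit or range.

## Working session

There is one attempt and no reset: what is moved stays moved. The work goes in short steps, Python scripts to look and compute and a shell command to move; the robot and the scene stay as the last step left them, time stands still between calls to the robot, and variables do not carry over. Pictures are saved under pics/ and viewed, at most 14 in all, crops included, and the job is handed in when it is done.

```bash
ls; mkdir -p pics
cat > h.py <<'E'
import numpy as np, cv2
from cell import monitor, imaging, ticket
def snap(n, f=None):
    s=imaging.snapshot(n)
    if f: cv2.imwrite('pics/'+f, s['color'][:,:,::-1])
    return s
def cam(s):
    R=cv2.Rodrigues(np.array(s['rvec'],float))[0]; t=np.array(s['tvec'],float).ravel()
    K=np.array([[s['fx'],0,s['cx']],[0,s['fy'],s['cy']],[0,0,1]],float)
    return K,np.array(s['dist'],float),R,t
def rays(s,px):
    K,d,R,t=cam(s)
    p=cv2.undistortPoints(np.array(px,float).reshape(-1,1,2),K,d).reshape(-1,2)
    return -R.T@t, np.c_[p,np.ones(len(p))]@R
def onplane(s,px,z):
    c,D=rays(s,px); return c+D*((z-c[2])/D[:,2])[:,None]
def cloud(s):
    h,w=s['range_z'].shape
    u,v=np.meshgrid(np.arange(w),np.arange(h))
    c,D=rays(s,np.c_[u.ravel(),v.ravel()])
    P=c+D*s['range_z'].reshape(-1,1)
    P[s['range_z'].ravel()==0]=np.nan
    return P.reshape(h,w,3)
E
python3 - <<'E'
from h import *
for n in ('scene','side','wrist'):
    s=snap(n,n+'0.png'); np.save(n+'0.npy',s,allow_pickle=True)
    K,d,R,t=cam(s); print(n,-R.T@t,R[2],s['fx'])
im=[cv2.imread(f'pics/{n}0.png') for n in('scene','side')]
print({k:np.round(v,3) for k,v in monitor.state().items()})
E
```

```text
pics
scene [ 0.99057413 -0.71506996  0.82846545] [-0.38273107  0.61394082 -0.69035759] 434.4233623550146
side [0.32190957 0.53775768 0.58999225] [ 0.28491325 -0.65256919 -0.70212384] 367.746039047675
wrist [0.16985774 0.63056129 0.37345805] [ 0.25872598 -0.10524675 -0.96019997] 272.92919640809487
{'time_s': np.float64(0.15), 'q': array([-1.223,  0.616, -0.013,  1.425,  0.008,  1.103, -0.04 ]), 'joint_vel': array([-0.002, -0.002, -0.   , -0.006,  0.002, -0.   ,  0.001]), 'joint_efforts': array([ 1.0000e-03, -4.6966e+01,  2.6000e-01, -1.7125e+01,  1.0000e-02,
        7.0000e-03,  0.0000e+00]), 'eef_pos': array([0.237, 0.605, 0.23 ]), 'tool_rot': array([ 0.186,  0.983, -0.001, -0.   ]), 'contact_force': array([ 0.967, -0.004,  0.133]), 'ft_torque': array([-0.007,  0.028, -0.012]), 'finger_force': np.float64(0.0), 'grip_width': np.float64(0.998)}
```

View pics/scene0.png

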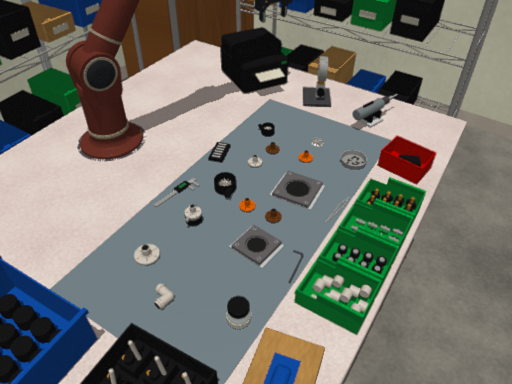

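View pics/side0.png

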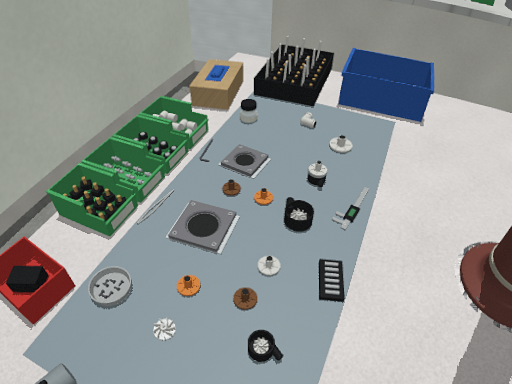

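The candidates for each part:

| Part | Scene px | Side px |
|---|---|---|
| large housing | (225,183) | (298,214) |
| small housing | (267,128) | (262,345) |
| finished blower (leave) | (193,213) | – |
| white small cover | (255,161) | (268,264) |
| orange/brown look-alikes (leave) | (306,156), (272,148), (247,204), (273,215) | – |
| large cover | (147,254) | (341,144) |
| black-lid jar (leave) | (238,310) | – |
| elbow (leave) | (164,296) | – |
| impeller (leave) | (317,142) | – |
| large nest | (298,188) | – |
| small nest | (256,244) | – |

Run:
```python
from h import *
S={n:np.load(n+'0.npy',allow_pickle=True).item() for n in('scene','side')}
rough={'HL':((225,183),(298,214)),'HS':((267,128),(262,345)),'CS':((255,161),(268,264)),'CL':((147,254),(341,144)),'NL':((298,188),(204,225)),'NS':((256,244),(245,160)),'done':((193,213),(317,172))}
for k,v in rough.items():
    print(k,[np.round(onplane(S[n],[p],.02)[0],3) for n,p in zip(('scene','side'),v)])
# circle fits at known heights from cloud
top=np.zeros((700,500,3),np.uint8); 
for n in ('side','scene'):
    P=cloud(S[n]).reshape(-1,3); C=S[n]['color'].reshape(-1,3)
    print(n,'bench z',np.nanmedian(P[:,2][(np.abs(P[:,0]-.55)<.2)&(np.abs(P[:,1])<.3)]))
# ortho view of side picture at z=.02: map x 0.3..0.9, y -.4...4, 1 mm
for n in('side','scene'):
    K,d,R,t=cam(S[n])
    X,Y=np.meshgrid(np.arange(.25,.9,.001),np.arange(.4,-.4,-.001))
    W=np.stack([X,Y,np.full_like(X,.02)],-1).reshape(-1,1,3)
    p=cv2.projectPoints(W,np.array(S[n]['rvec'],float),t,K,d)[0].reshape(*X.shape,2).astype(np.float32)
    im=cv2.remap(S[n]['color'],p[...,0],p[...,1],cv2.INTER_LINEAR)[:,:,::-1]
    cv2.imwrite(f'/tmp/o_{n}.png',im)
a=np.hstack([cv2.imread('/tmp/o_side.png'),cv2.imread('/tmp/o_scene.png')]); cv2.imwrite('pics/ortho.png',cv2.resize(a,(800,492),interpolation=cv2.INTER_AREA)); print(a.shape)
```

```text
HL [array([0.445, 0.005, 0.02 ]), array([0.443, 0.01 , 0.02 ])]
HS [array([0.406, 0.297, 0.02 ]), array([0.402, 0.305, 0.02 ])]
CS [array([0.463, 0.132, 0.02 ]), array([0.453, 0.155, 0.02 ])]
CL [array([ 0.434, -0.301,  0.02 ]), array([ 0.42 , -0.276,  0.02 ])]
NL [array([0.626, 0.097, 0.02 ]), array([0.61 , 0.119, 0.02 ])]
NS [array([ 0.635, -0.135,  0.02 ]), array([ 0.622, -0.11 ,  0.02 ])]
done [array([ 0.442, -0.135,  0.02 ]), array([ 0.446, -0.14 ,  0.02 ])]
side bench z 0.000925590511872576
scene bench z -0.0003648472432404293
(800, 1300, 3)
```

View pics/ortho.png

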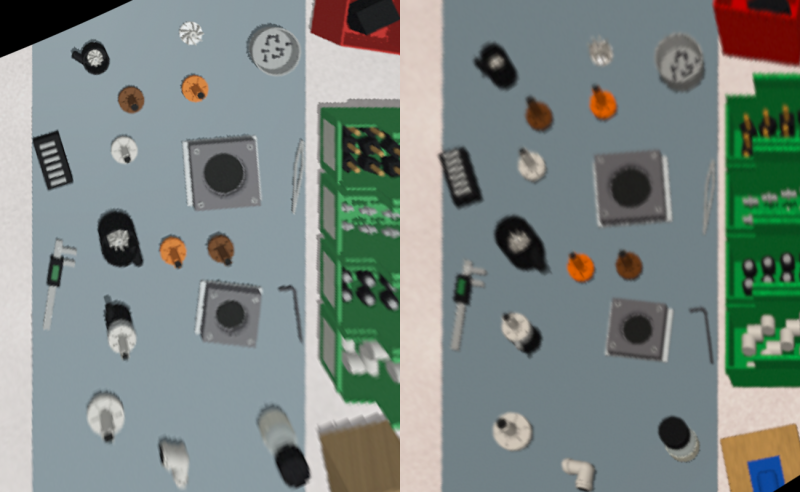

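```bash
cat >> h.py <<'E'
def fitc(p):
    A=np.c_[2*p,np.ones(len(p))]; x=np.linalg.lstsq(A,(p**2).sum(1),rcond=None)[0]
    return x[:2],np.sqrt(x[2]+x[0]**2+x[1]**2)
E
python3 - <<'E'
from h import *
from scipy.spatial import ConvexHull
S={n:np.load(n+'0.npy',allow_pickle=True).item() for n in('scene','side')}
T={'HL':(.444,.01,.034,.05),'HS':(.404,.30,.028,.04),'CS':(.458,.143,.032-.003,.02),'CL':(.428,-.29,.032,.03),'done':(.443,-.135,.053,.03),'NL':(.617,.11,.014,.07),'NS':(.628,-.12,.014,.06)}
for n in S:
    P=cloud(S[n]).reshape(-1,3); C=S[n]['color'].reshape(-1,3).astype(int)
    for k,(x,y,z,r) in T.items():
        m=(np.hypot(P[:,0]-x,P[:,1]-y)<r+.012)&(np.abs(P[:,2]-z)<.004)
        q=P[m]; 
        if len(q)<5: print(n,k,len(q)); continue
        h=q[ConvexHull(q[:,:2]).vertices,:2]
        if k[0]=='N': 
            rr=cv2.minAreaRect(q[:,:2].astype(np.float32)*1000); print(n,k,len(q),np.round(rr[0]),np.round(rr[1]),round(rr[2]),np.median(q[:,2]))
        else:
            c,R=fitc(h); print(n,k,len(q),c.round(4),R.round(4),q[:,:2].mean(0).round(4),np.median(q[:,2]).round(4))
        if k[0]=='H':
            zt={'HL':.026,'HS':.0205}[k]; rad={'HL':.034,'HS':.025}[k]
            d=np.hypot(P[:,0]-c[0],P[:,1]-c[1]); m=(d>rad)&(d<rad+.02)&(P[:,2]>zt-.006)&(P[:,2]<zt+.004)
            print('   tube',m.sum(),P[m].mean(0).round(4))
        if k in('CS','CL'):
            zt={'CL':.010,'CS':.009}[k]
            m=(np.hypot(P[:,0]-x,P[:,1]-y)<r+.03)&(np.abs(P[:,2]-zt)<.003)&(C.min(1)>110)
            q=P[m]; (cc,rr)=cv2.minEnclosingCircle(q[:,:2].astype(np.float32)); print('   disc',len(q),np.round(cc,4),round(rr,4))
E
```

```text
scene HL 68 [0.4424 0.0071] 0.0308 [0.4422 0.005 ] 0.0321
   tube 28 [ 0.4732 -0.0226  0.023 ]
scene HS 29 [0.4064 0.2995] 0.022 [0.4072 0.2992] 0.0259
   tube 11 [0.3857 0.3074 0.0187]
scene CS 14 [0.4558 0.1422] 0.007 [0.4561 0.1423] 0.0276
   disc 55 [0.4553 0.1427] 0.0214
scene CL 44 [ 0.4244 -0.2955] 0.0099 [ 0.4247 -0.2956] 0.0305
   disc 262 [ 0.4231 -0.2959] 0.0313
scene done 21 [ 0.4458 -0.1403] 0.0073 [ 0.4464 -0.1409] 0.0512
scene NL 602 [620. 106.] [109. 112.] 5 0.012171761225227673
scene NS 684 [ 631. -127.] [91. 89.] 83 0.012552422412717867
side HL 147 [0.442  0.0112] 0.0303 [0.4421 0.0121] 0.0329
   tube 32 [ 0.4737 -0.0196  0.0239]
side HS 167 [0.4048 0.3042] 0.0212 [0.4053 0.304 ] 0.0273
   tube 70 [0.3738 0.308  0.0189]
side CS 41 [0.4543 0.1485] 0.0064 [0.4542 0.1495] 0.0284
   disc 258 [0.4542 0.1484] 0.022
side CL 36 [ 0.4234 -0.2896] 0.0101 [ 0.4231 -0.2892] 0.0315
   disc 178 [ 0.4239 -0.2907] 0.031
side done 25 [ 0.4462 -0.1352] 0.0066 [ 0.4453 -0.1346] 0.0527
side NL 1417 [618. 110.] [110. 112.] 4 0.013433360027790942
side NS 606 [ 629. -124.] [93. 90.] 84 0.01344228613898174
```

```bash
cat >> h.py <<'E'
from scipy.spatial.transform import Rotation as Ro
def go(x,y,z,yawdeg=None):
    s=monitor.state(); R=Ro.from_quat(s['tool_rot']).as_matrix()
    d=R.T@(np.array([x,y,z])-s['eef_pos']); a=np.degrees(np.arctan2(R[1,1],R[0,1]))
    turn=0 if yawdeg is None else -np.radians((yawdeg-a+90)%180-90)
    print('t',s['time_s'],'pos',np.round(s['eef_pos'],4),'yawY',round(a,1),'tilt',np.round(R[:2,2],3),'q7',round(s['q'][6],2),'g',round(float(s['grip_width']),3),'F',np.round(s['contact_force'],1))
    print('  shift',np.round(d,4),'turn',round(turn,3),'rows>=',int(np.ceil(max(np.linalg.norm(d)/.0417,abs(turn)/.125))))
E
python3 -c "
from h import *
go(.442,.009,.15,20)"
```

```text
t 0.15 pos [0.2371 0.6046 0.2304] yawY 68.6 tilt [-0.001 -0.002] q7 -0.04 g 0.998 F [ 1.  -0.   0.1]
  shift [-0.4082 -0.4795  0.0814] turn 0.848 rows>= 16
```

```bash
python3 -m handwheel '[-0.408,-0.479,0.08,0.848,-0.408,-0.479,0.08,0.848,-0.408,-0.479,0.08,0.848,-0.408,-0.479,0.08,0.848,-0.408,-0.479,0.08,0.848,-0.408,-0.479,0.08,0.848,-0.408,-0.479,0.08,0.848,-0.408,-0.479,0.08,0.848,-0.408,-0.479,0.08,0.848,-0.408,-0.479,0.08,0.848,-0.408,-0.479,0.08,0.848,-0.408,-0.479,0.08,0.848,-0.408,-0.479,0.08,0.848,-0.408,-0.479,0.08,0.848,-0.408,-0.479,0.08,0.848,-0.408,-0.479,0.08,0.848,-0.408,-0.479,0.08,0.848,-0.408,-0.479,0.08,0.848,-0.408,-0.479,0.08,0.848,-0.408,-0.479,0.08,0.848]' 1 30
python3 - <<'E'
from h import *
s=snap('wrist','w1.png'); np.save('w1.npy',s,allow_pickle=True)
go(.442,.009,.005,20)
E
```

```text
time_s: 1.82
eef_pos: [0.4418, 0.0123, 0.1513]
tool_rot: [0.572, 0.82, 0.0, -0.0]
contact_force: [-0.5, -0.5, -0.4]
grip_width: 0.998
finger_force: 0.0
t 1.8667 pos [0.4419 0.0122 0.1514] yawY 20.2 tilt [-0.     0.001] q7 0.45 g 1.0 F [0.3 0.5 0.1]
  shift [-0.0032 -0.001   0.1464] turn 0.004 rows>= 4
```

View pics/w1.png

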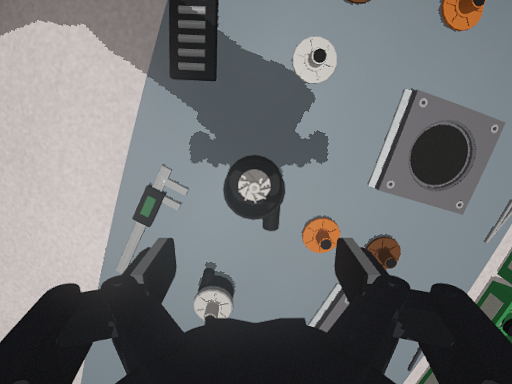

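The wrist view shows the large housing at (254,187) with its tube pointing down to (271,225). The jaws close along the horizontal, clear of the tube. Also in view are the large nest pocket (440,155), the white small cover (315,58) and the finished blower (213,303).

```bash
cat >> h.py <<'E'
def circ(s,seed,z,pred,lo,zt=None):
    """rim circle from colour mask: convex hull contour of the component nearest seed, cast on plane z"""
    g=cv2.cvtColor(s['color'],cv2.COLOR_RGB2HSV); m=pred(g).astype(np.uint8)
    n,l,st,ce=cv2.connectedComponentsWithStats(m)
    k=[i for i in range(1,n) if st[i,4]>lo]; i=min(k,key=lambda i:np.hypot(*(ce[i]-seed)))
    c=max(cv2.findContours((l==i).astype(np.uint8),0,1)[0],key=len).reshape(-1,2)
    return onplane(s,c,z)[:,:2],ce[i],st[i]
def topc(s,x,y,z,r,tol=.004):
    P=cloud(s).reshape(-1,3)
    q=P[(np.hypot(P[:,0]-x,P[:,1]-y)<r)&(np.abs(P[:,2]-z)<tol)]
    from scipy.spatial import ConvexHull
    h=q[ConvexHull(q[:,:2]).vertices,:2]; c,R=fitc(h)
    return len(q),c.round(4),R.round(4),np.median(q[:,2]).round(4)
E
python3 - <<'E'
from h import *
s=np.load('w1.npy',allow_pickle=True).item()
print('HL',topc(s,.442,.009,.034,.05)); print('CS',topc(s,.455,.146,.029,.03),topc(s,.455,.146,.009,.04,.003)); print('done',topc(s,.446,-.138,.053,.03))
P=cloud(s).reshape(-1,3)
q=P[(np.hypot(P[:,0]-.62,P[:,1]-.108)<.08)&(abs(P[:,2]-.014)<.004)]; print('NLrect',cv2.minAreaRect(q[:,:2].astype(np.float32)*1000),np.median(q[:,2]))
p,ce,st=circ(s,(440,155),.010,lambda g:g[...,2]<45,300); print('pocket',ce,st,fitc(p))
tube=onplane(s,[(271,226)],.026); print('tube tip',tube)
E
```

```text
HL (636, array([0.4394, 0.0099]), np.float64(0.0304), np.float64(0.0342))
CS (241, array([0.4519, 0.147 ]), np.float64(0.0074), np.float64(0.0298)) (1313, array([0.4521, 0.1471]), np.float64(0.0215), np.float64(0.0096))
done (72, array([ 0.4426, -0.1369]), np.float64(0.007), np.float64(0.0533))
NLrect ((616.5424194335938, 109.55984497070312), (110.4565200805664, 108.6427230834961), 4.658182144165039) 0.01425247247441136
pocket [438.62475971 154.32871972] [ 410  125   58   60 2601] (array([0.61577438, 0.10951139]), np.float64(0.03165839083081168))
tube tip [[ 0.47145142 -0.02315041  0.026     ]]
```

```bash
python3 -c "
from h import *
go(.440,.010,.006,20)"
```

```text
t 1.8667 pos [0.4419 0.0122 0.1514] yawY 20.2 tilt [-0.     0.001] q7 0.45 g 1.0 F [0.3 0.5 0.1]
  shift [-0.0016 -0.0025  0.1454] turn 0.004 rows>= 4
```

```bash
python3 -m handwheel '[-0.0016,-0.0025,0.03,0,-0.0016,-0.0025,0.06,0,-0.0016,-0.0025,0.09,0,-0.0016,-0.0025,0.115,0,-0.0016,-0.0025,0.13,0,-0.0016,-0.0025,0.14,0,-0.0016,-0.0025,0.1454,0,-0.0016,-0.0025,0.1454,0,-0.0016,-0.0025,0.1454,0]' 1 30
python3 -m handwheel '[0,0,0,0,0,0,0,0,0,0,0,0,0,0,0,0,0,0,0,0,0,0,0,0,0,0,0,0,0,0,0,0,0,0,0,0,0,0,0,0]' 0 40
python3 -c "
from h import *
go(.440,.010,.006,20)"
```

```text
time_s: 2.62
eef_pos: [0.4407, 0.0086, 0.0062]
tool_rot: [0.573, 0.82, 0.0, 0.0]
contact_force: [-0.7, 0.3, 0.3]
grip_width: 0.999
finger_force: 0.0
time_s: 3.45
eef_pos: [0.4414, 0.0081, 0.0073]
tool_rot: [0.573, 0.819, 0.001, 0.001]
contact_force: [-1.0, 0.4, 7.1]
grip_width: 0.721
finger_force: 42.1
t 3.45 pos [0.4414 0.0081 0.0073] yawY 20.0 tilt [0.003 0.   ] q7 0.55 g 0.721 F [-1.   0.4  7.1]
  shift [ 0.0022 -0.0006  0.0013] turn 0.001 rows>= 1
```

```bash
python3 -m handwheel '[0,0,-0.02,0,0,0,-0.05,0,0,0,-0.08,0,0,0,-0.1,0,0,0,-0.1,0]'
python3 -c "
from h import *
go(.617,.107,.105,20)"
```

```text
time_s: 3.87
eef_pos: [0.4429, 0.0079, 0.1098]
tool_rot: [0.574, 0.819, 0.003, 0.003]
contact_force: [0.5, 0.1, -2.0]
grip_width: 0.721
finger_force: 44.9
t 3.8667 pos [0.4429 0.0079 0.1098] yawY 20.0 tilt [0.009 0.001] q7 0.5 g 0.721 F [ 0.5  0.1 -2. ]
  shift [0.0336 0.1975 0.0063] turn 0.0 rows>= 5
```

```bash
python3 -m handwheel '[0.006,0.033,0,0,0.012,0.066,0,0,0.018,0.1,0,0,0.023,0.133,0,0,0.028,0.165,0,0,0.032,0.19,0.003,0,0.0336,0.1975,0.005,0,0.0336,0.1975,0.006,0,0.0336,0.1975,0.006,0,0.0336,0.1975,0.006,0]'
python3 - <<'E'
from h import *
s=snap('wrist','w2.png'); np.save('w2.npy',s,allow_pickle=True)
go(.617,.107,.014,20)
P=cloud(s).reshape(-1,3)
q=P[(np.hypot(P[:,0]-.617,P[:,1]-.108)<.08)&(abs(P[:,2]-.014)<.004)]; print('NLrect',len(q),cv2.minAreaRect(q[:,:2].astype(np.float32)*1000))
e=monitor.state()['eef_pos']; print('HL',topc(s,e[0],e[1],e[2]+.028,.045,.008))
E
```

```text
time_s: 4.7
eef_pos: [0.6126, 0.1054, 0.0991]
tool_rot: [0.574, 0.819, -0.002, -0.001]
contact_force: [0.8, 0.8, -1.5]
grip_width: 0.721
finger_force: 44.9
t 4.75 pos [0.6129 0.1054 0.0995] yawY 19.9 tilt [-0.003 -0.001] q7 0.33 g 0.721 F [ 0.2 -0.5 -1.2]
  shift [0.0001 0.0046 0.0855] turn -0.002 rows>= 3
NLrect 6471 ((616.9735107421875, 112.46381378173828), (108.29195404052734, 102.2254638671875), 4.706380367279053)
HL (4802, array([0.6114, 0.1054]), np.float64(0.0358), np.float64(0.1258))
```

View pics/w2.png

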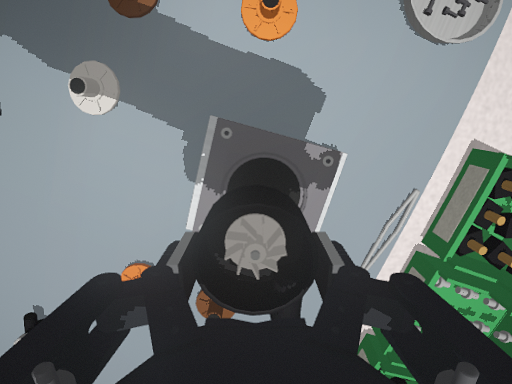

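The gripped housing fills the middle, with its impeller at (256,243). The nest below has its plate corners at about (212,118) and (345,155), and its pocket peeks out above the rim at (265,172).

Run:
```python
from h import *
s=np.load('w2.npy',allow_pickle=True).item()
P=cloud(s); g=cv2.cvtColor(s['color'],cv2.COLOR_RGB2HSV)
m=((g[...,2]>95)&(g[...,1]<60)); m[:205]=0;m[285:]=0;m[:,:222]=0;m[:,290:]=0
q=P[m]; q=q[np.isfinite(q[:,0])]; print(len(q),np.median(q[:,2]),cv2.minEnclosingCircle(q[:,:2].astype(np.float32)), q[:,:2].mean(0))
# rim far arc: dark pixels at rim height, upper part of image (rows<235)
z=P[...,2]; e=(.6129,.1054)
for r in range(185,240,8):
    c=np.where((abs(z[r]-.126)<.006)&(np.hypot(P[r,:,0]-e[0],P[r,:,1]-e[1])<.036))[0]
    if len(c): print(r,c.min(),c.max(),P[r,c.min(),:2].round(4),P[r,c.max(),:2].round(4),np.median(z[r,c]).round(4))
```

```text
2874 0.10896397422065081 ((0.6114765405654907, 0.10282648354768753), 0.021568533033132553) [0.60978774 0.10921236]
201 236 274 [0.5922 0.1319] [0.609  0.1379] 0.1227
209 218 289 [0.5855 0.1253] [0.6169 0.1369] 0.1259
217 210 300 [0.5831 0.1201] [0.6236 0.1346] 0.1258
225 203 307 [0.5812 0.1155] [0.6283 0.1321] 0.126
233 199 311 [0.5809 0.1134] [0.6297 0.1309] 0.126
```

```bash
python3 -c "
from h import *
go(.619,.1084,.030,20)"
```

```text
t 4.75 pos [0.6129 0.1054 0.0995] yawY 19.9 tilt [-0.003 -0.001] q7 0.33 g 0.721 F [ 0.2 -0.5 -1.2]
  shift [0.0007 0.007  0.0695] turn -0.002 rows>= 2
```

```bash
python3 -m handwheel '[0.0007,0.006,0.01,0,0.0007,0.006,0.03,0,0.0007,0.006,0.05,0,0.0007,0.006,0.06,0,0.0007,0.006,0.065,0,0.0007,0.006,0.065,0,0.0007,0.006,0.065,0]'
python3 -c "
from h import *
go(.619,.1084,.0165,20)"
```

```text
time_s: 5.33
eef_pos: [0.6204, 0.1095, 0.0353]
tool_rot: [0.574, 0.819, 0.0, 0.0]
contact_force: [-0.1, 0.2, -2.1]
grip_width: 0.721
finger_force: 44.9
t 5.3333 pos [0.6204 0.1095 0.0353] yawY 20.0 tilt [ 0.001 -0.   ] q7 0.35 g 0.721 F [-0.1  0.2 -2.1]
  shift [-0.0005 -0.0017  0.0188] turn -0.0 rows>= 1
```

```bash
python3 -m handwheel '[0,-0.0015,0.006,0,0,-0.0015,0.011,0,0,-0.0015,0.015,0,0,-0.0015,0.018,0,0,-0.0015,0.0195,0,0,-0.0015,0.0205,0,0,-0.0015,0.0205,0]'
python3 -c "
from h import *
go(.619,.1084,.0155,20)"
```

```text
time_s: 5.92
eef_pos: [0.6182, 0.1092, 0.0155]
tool_rot: [0.574, 0.819, -0.0, -0.0]
contact_force: [-2.0, -1.0, 4.7]
grip_width: 0.72
finger_force: 45.4
t 5.9167 pos [0.6182 0.1092 0.0155] yawY 20.0 tilt [-0.001  0.   ] q7 0.36 g 0.72 F [-2.  -1.   4.7]
  shift [-0.0011  0.0004 -0.    ] turn 0.0 rows>= 1
```

```bash
python3 -m handwheel '[0,0,0,0,0,0,0,0,0,0,0,0,0,0,0,0,0,0,0,0]' 1
python3 -m handwheel '[0,0,-0.01,0,0,0,-0.03,0,0,0,-0.06,0,0,0,-0.1,0,0,0,-0.13,0,0,0,-0.13,0]'
python3 - <<'E'
from h import *
s=snap('wrist','w3.png'); np.save('w3.npy',s,allow_pickle=True)
print('HL',topc(s,.617,.109,.042,.045,.005))
P=cloud(s).reshape(-1,3)
q=P[(np.hypot(P[:,0]-.617,P[:,1]-.108)<.08)&(abs(P[:,2]-.014)<.004)]; print('NLrect',len(q),cv2.minAreaRect(q[:,:2].astype(np.float32)*1000))
go(.424,-.293,.16,None); go(.4255,-.2935,.16,20)
E
```

```text
time_s: 6.33
eef_pos: [0.6187, 0.1091, 0.0143]
tool_rot: [0.574, 0.819, 0.0, 0.0]
contact_force: [-0.4, 0.0, -0.6]
grip_width: 1.002
finger_force: 0.0
time_s: 6.83
eef_pos: [0.6235, 0.1094, 0.1527]
tool_rot: [0.574, 0.819, 0.005, 0.006]
contact_force: [1.2, -0.5, -0.0]
grip_width: 1.003
finger_force: 0.0
HL (684, array([0.616 , 0.1107]), np.float64(0.0302), np.float64(0.0423))
NLrect 7185 ((616.9031372070312, 109.55061340332031), (107.88642883300781, 107.81627655029297), 4.5757269859313965)
t 6.8833 pos [0.6215 0.1092 0.1495] yawY 20.0 tilt [0.01  0.002] q7 0.32 g 1.0 F [-0.2  1.  -1.1]
  shift [-0.3105 -0.323  -0.0131] turn 0 rows>= 11
t 6.8833 pos [0.6215 0.1092 0.1495] yawY 20.0 tilt [0.01  0.002] q7 0.32 g 1.0 F [-0.2  1.  -1.1]
  shift [-0.3115 -0.3218 -0.0131] turn -0.0 rows>= 11
```

```bash
python3 -m handwheel '[-0.311,-0.322,-0.01,0,-0.311,-0.322,-0.01,0,-0.311,-0.322,-0.01,0,-0.311,-0.322,-0.01,0,-0.311,-0.322,-0.01,0,-0.311,-0.322,-0.01,0,-0.311,-0.322,-0.01,0,-0.311,-0.322,-0.01,0,-0.311,-0.322,-0.01,0,-0.311,-0.322,-0.01,0,-0.311,-0.322,-0.01,0,-0.311,-0.322,-0.01,0,-0.311,-0.322,-0.01,0,-0.311,-0.322,-0.01,0,-0.311,-0.322,-0.01,0,-0.311,-0.322,-0.01,0]'
python3 - <<'E'
from h import *
s=snap('wrist','w4.png'); np.save('w4.npy',s,allow_pickle=True)
print('CL',topc(s,.422,-.293,.032,.03),topc(s,.422,-.293,.010,.05,.003))
go(.422,-.293,.013,None)
E
```

```text
time_s: 8.22
eef_pos: [0.4232, -0.2913, 0.1541]
tool_rot: [0.572, 0.82, 0.0, -0.0]
contact_force: [0.2, 0.1, 0.2]
grip_width: 0.999
finger_force: 0.0
CL (357, array([ 0.4208, -0.2925]), np.float64(0.0106), np.float64(0.0328)) (1959, array([ 0.421, -0.293]), np.float64(0.0303), np.float64(0.0106))
t 8.2667 pos [ 0.4232 -0.2915  0.1542] yawY 20.2 tilt [-0.     0.001] q7 1.08 g 0.998 F [ 0.2  0.3 -0.1]
  shift [-0.0011 -0.0016  0.1412] turn 0 rows>= 4
```

View pics/w4.png

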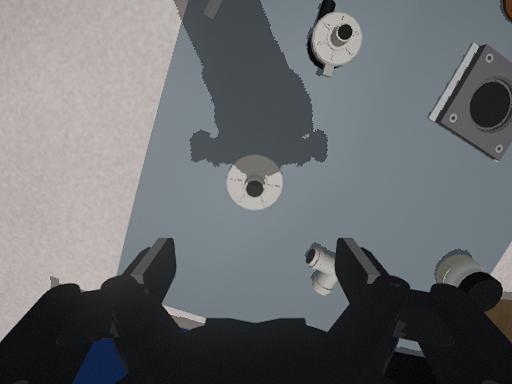

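The white large cover is at (255,184) with its spigot tip at (255,188). The elbow (322,270) and jar (468,275) stand well clear of the finger path.

```bash
python3 -m handwheel '[-0.002,-0.001,0.03,0,-0.002,-0.001,0.06,0,-0.002,-0.001,0.09,0,-0.002,-0.001,0.115,0,-0.002,-0.001,0.13,0,-0.002,-0.001,0.137,0,-0.002,-0.001,0.1405,0,-0.002,-0.001,0.1405,0,-0.002,-0.001,0.1405,0]' 1 30
python3 -m handwheel '[0,0,0,0,0,0,0,0,0,0,0,0,0,0,0,0,0,0,0,0,0,0,0,0,0,0,0,0,0,0,0,0,0,0,0,0,0,0,0,0,0,0,0,0,0,0,0,0]' 0 30
python3 -c "
from h import *
go(.423,-.294,.013,20)"
```

```text
time_s: 9.02
eef_pos: [0.4229, -0.2956, 0.0147]
tool_rot: [0.573, 0.819, 0.0, 0.001]
contact_force: [-0.2, -0.7, -0.1]
grip_width: 1.003
finger_force: 0.0
time_s: 10.02
eef_pos: [0.4222, -0.2956, 0.0143]
tool_rot: [0.574, 0.819, 0.0, 0.0]
contact_force: [-1.0, 0.4, 6.2]
grip_width: 0.241
finger_force: 29.3
t 10.0167 pos [ 0.4222 -0.2956  0.0143] yawY 20.0 tilt [ 0. -0.] q7 1.15 g 0.241 F [-1.   0.4  6.2]
  shift [0.0012 0.0013 0.0013] turn -0.0 rows>= 1
```

```bash
python3 -m handwheel '[0,0,-0.01,0,0,0,-0.03,0,0,0,-0.06,0,0,0,-0.09,0,0,0,-0.11,0,0,0,-0.12,0,0,0,-0.12,0]'
python3 -c "
from h import *
go(.6184,.108,.125,20)"
```

```text
time_s: 10.6
eef_pos: [0.4231, -0.2963, 0.1361]
tool_rot: [0.574, 0.819, 0.0, 0.002]
contact_force: [0.1, -0.3, -0.9]
grip_width: 0.241
finger_force: 29.4
t 10.6 pos [ 0.4231 -0.2963  0.1361] yawY 20.0 tilt [ 0.004 -0.003] q7 1.1 g 0.241 F [ 0.1 -0.3 -0.9]
  shift [0.3131 0.3217 0.0108] turn -0.0 rows>= 11
```

```bash
python3 -m handwheel '[0.02,0.02,0,0,0.044,0.045,0,0,0.07,0.072,0,0,0.097,0.1,0,0,0.124,0.127,0,0,0.151,0.155,0,0,0.178,0.183,0,0,0.205,0.21,0,0,0.232,0.238,0,0,0.259,0.266,0,0,0.283,0.291,0,0,0.3,0.308,0.003,0,0.31,0.318,0.004,0,0.313,0.3217,0.005,0,0.313,0.3217,0.005,0,0.313,0.3217,0.005,0,0.313,0.3217,0.005,0]'
python3 - <<'E'
from h import *
s=snap('wrist','w5.png'); np.save('w5.npy',s,allow_pickle=True)
e=monitor.state()['eef_pos']
print('CL disc',topc(s,*e[:2],e[2]-.0035,.045,.004)); print('HL',topc(s,.617,.109,.042,.045,.005))
go(.6184,.108,.055,20)
E
```

```text
time_s: 12.02
eef_pos: [0.6168, 0.1054, 0.1288]
tool_rot: [0.575, 0.818, -0.001, 0.0]
contact_force: [-0.1, -0.9, -0.5]
grip_width: 0.24
finger_force: 29.4
CL disc (4219, array([0.6145, 0.1077]), np.float64(0.0307), np.float64(0.125))
HL (411, array([0.6159, 0.1102]), np.float64(0.0307), np.float64(0.0424))
t 12.0667 pos [0.6169 0.1057 0.1291] yawY 19.8 tilt [-0.001 -0.002] q7 0.34 g 0.24 F [ 0.6 -0.  -0.1]
  shift [0.0018 0.0023 0.0741] turn -0.004 rows>= 2
```

View pics/w5.png

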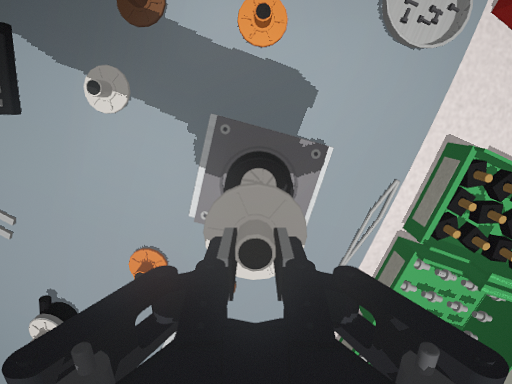

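The gripped cover's disc is at (255,230) and level. The housing mouth is just behind it at (258,180).

```bash
python3 -m handwheel '[0.0022,0.0022,0.01,0,0.0022,0.0022,0.03,0,0.0022,0.0022,0.048,0,0.0022,0.0022,0.058,0,0.0022,0.0022,0.062,0,0.0022,0.0022,0.062,0,0.0022,0.0022,0.062,0,0.0022,0.0022,0.062,0]'
python3 -c "
from h import *
go(.6183,.1085,.053,20)"
```

```text
time_s: 12.73
eef_pos: [0.6195, 0.1114, 0.0679]
tool_rot: [0.574, 0.819, 0.001, 0.001]
contact_force: [0.5, 0.9, -0.9]
grip_width: 0.247
finger_force: 29.4
t 12.7333 pos [0.6195 0.1114 0.0679] yawY 20.0 tilt [0.002 0.   ] q7 0.35 g 0.247 F [ 0.5  0.9 -0.9]
  shift [-0.0023 -0.0022  0.0149] turn -0.0 rows>= 1
```

Run:
```python
from h import *
s=snap('wrist'); e=monitor.state()['eef_pos']
print(e.round(4),'CL disc',topc(s,*e[:2],e[2]-.004,.045,.003))
s=snap('wrist'); e=monitor.state()['eef_pos']; print(e.round(4))
go(.6183,.1085,.053,20)
```

```text
[0.6195 0.1115 0.068 ] CL disc (4170, array([0.6172, 0.1137]), np.float64(0.0308), np.float64(0.0641))
[0.6194 0.1116 0.068 ]
t 12.8333 pos [0.6194 0.1116 0.068 ] yawY 20.0 tilt [0.002 0.   ] q7 0.35 g 0.238 F [-0.7 -0.8 -0.7]
  shift [-0.0025 -0.0021  0.015 ] turn -0.0 rows>= 1
```

```bash
python3 -m handwheel '[-0.0025,-0.0021,0.003,0,-0.0025,-0.0021,0.006,0,-0.0025,-0.0021,0.007,0,-0.0025,-0.0021,0.007,0,-0.0025,-0.0021,0.007,0]'
python3 - <<'E'
from h import *
s=snap('wrist'); e=monitor.state()['eef_pos']
print(e.round(4),'CL disc',topc(s,*e[:2],e[2]-.004,.045,.003))
go(.6183,.1085,.053,20)
E
```

```text
time_s: 13.25
eef_pos: [0.6174, 0.1085, 0.0597]
tool_rot: [0.574, 0.819, -0.0, -0.0]
contact_force: [0.4, 0.0, 0.6]
grip_width: 0.243
finger_force: 29.4
[0.6175 0.1085 0.0598] CL disc (4153, array([0.6149, 0.1109]), np.float64(0.0306), np.float64(0.0559))
t 13.3 pos [0.6175 0.1085 0.0598] yawY 20.0 tilt [-0. -0.] q7 0.36 g 0.242 F [-0.1  0.1 -0. ]
  shift [-0.0003  0.0007  0.0068] turn 0.0 rows>= 1
```

```bash
python3 -m handwheel '[0,0.0007,0.002,0,0,0.0007,0.004,0,0,0.0007,0.0055,0,0,0.0007,0.0065,0,0,0.0007,0.0073,0,0,0.0007,0.0078,0,0,0.0007,0.0078,0]'
python3 -c "
from h import *
go(.6183,.1085,.0522,20)"
```

```text
time_s: 13.88
eef_pos: [0.618, 0.1087, 0.0524]
tool_rot: [0.574, 0.819, -0.0, -0.0]
contact_force: [-0.6, -0.6, 2.6]
grip_width: 0.246
finger_force: 29.7
t 13.8833 pos [0.618  0.1087 0.0524] yawY 20.0 tilt [-0.  0.] q7 0.36 g 0.246 F [-0.6 -0.6  2.6]
  shift [-0.0003  0.0002  0.0002] turn 0.0 rows>= 1
```

Contact, at the seated height. Releasing, backing off and checking.

```bash
python3 -m handwheel '[0,0,0,0,0,0,0,0,0,0,0,0,0,0,0,0,0,0,0,0,0,0,0,0,0,0,0,0]' 1
python3 -m handwheel '[0,0,-0.01,0,0,0,-0.03,0,0,0,-0.06,0,0,0,-0.09,0,0,0,-0.11,0,0,0,-0.11,0]'
python3 - <<'E'
from h import *
s=snap('wrist'); print('CL',topc(s,.616,.110,.048,.045,.004),topc(s,.616,.110,.070,.03,.004))
P=cloud(s).reshape(-1,3); q=P[(np.hypot(P[:,0]-.616,P[:,1]-.11)<.03)&(abs(P[:,2]-.048)<.006)]
print('tilt',np.linalg.lstsq(np.c_[q[:,:2]-[.616,.11],np.ones(len(q))],q[:,2],rcond=None)[0].round(4))
print('rim',topc(s,.616,.110,.042,.045,.003)[:3])
go(.4055,.302,.15,55)
E
```

```text
time_s: 14.47
eef_pos: [0.6182, 0.1087, 0.052]
tool_rot: [0.574, 0.819, -0.0, 0.0]
contact_force: [-0.1, -0.4, -0.3]
grip_width: 1.0
finger_force: 0.0
time_s: 14.97
eef_pos: [0.6217, 0.1088, 0.1684]
tool_rot: [0.574, 0.819, 0.004, 0.004]
contact_force: [0.8, 0.2, 0.5]
grip_width: 0.999
finger_force: 0.0
CL (2324, array([0.6154, 0.1106]), np.float64(0.0302), np.float64(0.0486)) (431, array([0.615 , 0.1111]), np.float64(0.0106), np.float64(0.0708))
tilt [-0.0051  0.0053  0.0487]
rim (28, array([0.6158, 0.1095]), np.float64(0.0312))
t 15.0167 pos [0.6201 0.1088 0.1658] yawY 20.0 tilt [0.007 0.001] q7 0.33 g 1.006 F [ 0.4  0.3 -0.5]
  shift [ 0.255  -0.1358  0.0145] turn -0.611 rows>= 7
```

The large blower is done: its cover is flat at 48.6 mm and centred. Next is the small housing.

```bash
python3 -m handwheel '[0.255,-0.137,0.014,-0.611,0.255,-0.137,0.014,-0.611,0.255,-0.137,0.014,-0.611,0.255,-0.137,0.014,-0.611,0.255,-0.137,0.014,-0.611,0.255,-0.137,0.014,-0.611,0.255,-0.137,0.014,-0.611,0.255,-0.137,0.014,-0.611,0.255,-0.137,0.014,-0.611,0.255,-0.137,0.014,-0.611,0.255,-0.137,0.014,-0.611]'
python3 - <<'E'
from h import *
s=snap('wrist','w6.png'); np.save('w6.npy',s,allow_pickle=True)
n,c,R,z=topc(s,.403,.302,.028,.04); print('HS',n,c,R,z)
P=cloud(s).reshape(-1,3); d=np.hypot(*(P[:,:2]-c).T)
q=P[(d>.025)&(d<.05)&(P[:,2]>.006)&(P[:,2]<.024)]; print(len(q),q.mean(0),np.degrees(np.arctan2(*(q.mean(0)[:2]-c)[::-1])))
v=q[:,:2]-c; x=np.cov(v.T); print('pca',np.degrees(np.arctan2(*np.linalg.eigh(x)[1][:,1][::-1])),'max r',np.hypot(*v.T).max())
go(*(c+[.0021,-.0015]),.008,55)
E
```

```text
time_s: 15.93
eef_pos: [0.4034, 0.2999, 0.1479]
tool_rot: [0.302, 0.953, -0.001, 0.0]
contact_force: [0.7, -0.5, 0.8]
grip_width: 1.002
finger_force: 0.0
HS 432 [0.4018 0.3033] 0.0216 0.0282
174 [0.37108672 0.30602804 0.01924267] 174.92414846519443
pca 117.72994079005065 max r 0.03816592908517463
t 15.9833 pos [0.4036 0.2998 0.1479] yawY 54.8 tilt [ 0.    -0.001] q7 0.36 g 0.997 F [ 0.4 -0.5 -0.5]
  shift [0.001  0.0019 0.1399] turn -0.003 rows>= 4
```

View pics/w6.png

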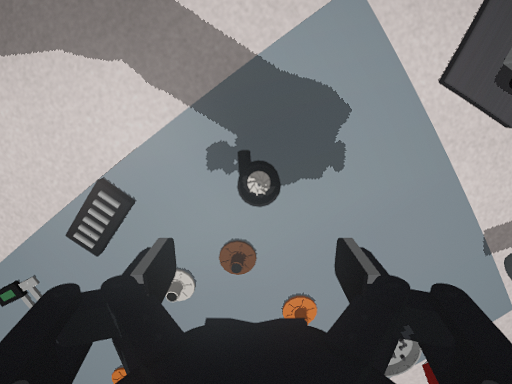

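The small housing is at (259,183), its tube pointing up the image at (244,158), which is along tool x. The jaws, horizontal in the image, are clear of it and of the brown look-alike (238,257).

```bash
python3 -m handwheel '[0.001,0.002,0.03,0,0.001,0.002,0.06,0,0.001,0.002,0.09,0,0.001,0.002,0.115,0,0.001,0.002,0.13,0,0.001,0.002,0.137,0,0.001,0.002,0.14,0,0.001,0.002,0.14,0,0.001,0.002,0.14,0]' 1 30
python3 -m handwheel '[0,0,0,0,0,0,0,0,0,0,0,0,0,0,0,0,0,0,0,0,0,0,0,0,0,0,0,0,0,0,0,0,0,0,0,0,0,0,0,0]' 0 35
python3 -m handwheel '[0,0,-0.01,0,0,0,-0.03,0,0,0,-0.06,0,0,0,-0.1,0,0,0,-0.12,0,0,0,-0.12,0]'
python3 -c "
from h import *
go(.630,-.126,.12,-20); go(.630,-.126,.12,20)"
```

```text
time_s: 16.73
eef_pos: [0.4035, 0.3037, 0.0089]
tool_rot: [0.301, 0.954, 0.001, 0.001]
contact_force: [-0.2, -0.5, 0.3]
grip_width: 1.002
finger_force: 0.0
time_s: 17.57
eef_pos: [0.4029, 0.3041, 0.0091]
tool_rot: [0.301, 0.954, 0.001, 0.0]
contact_force: [-0.5, -0.2, 5.5]
grip_width: 0.507
finger_force: 35.0
time_s: 18.07
eef_pos: [0.4051, 0.3055, 0.1332]
tool_rot: [0.301, 0.954, 0.004, 0.003]
contact_force: [0.7, 0.2, -0.2]
grip_width: 0.504
finger_force: 36.0
t 18.0667 pos [0.4051 0.3055 0.1332] yawY 55.0 tilt [0.008 0.007] q7 0.37 g 0.504 F [ 0.7  0.2 -0.2]
  shift [-0.4317 -0.2246  0.0122] turn 1.309 rows>= 12
t 18.0667 pos [0.4051 0.3055 0.1332] yawY 55.0 tilt [0.008 0.007] q7 0.37 g 0.504 F [ 0.7  0.2 -0.2]
  shift [-0.4317 -0.2246  0.0122] turn 0.611 rows>= 12
```

```bash
python3 -m handwheel '[-0.02,-0.01,0,0.03,-0.05,-0.026,0,0.08,-0.083,-0.043,0,0.13,-0.117,-0.061,0,0.18,-0.15,-0.078,0,0.24,-0.183,-0.095,0,0.29,-0.217,-0.113,0,0.34,-0.25,-0.13,0,0.4,-0.283,-0.147,0,0.45,-0.317,-0.165,0,0.5,-0.35,-0.182,0,0.55,-0.38,-0.198,0.002,0.59,-0.405,-0.211,0.004,0.611,-0.422,-0.22,0.006,0.611,-0.43,-0.224,0.006,0.611,-0.4317,-0.2255,0.006,0.611,-0.4317,-0.2255,0.006,0.611,-0.4317,-0.2255,0.006,0.611,-0.4317,-0.2255,0.006,0.611]'
python3 - <<'E'
from h import *
s=snap('wrist','w7.png'); np.save('w7.npy',s,allow_pickle=True)
e=monitor.state()['eef_pos']; P=cloud(s)
q=P.reshape(-1,3); q=q[(np.hypot(q[:,0]-.628,q[:,1]+.126)<.068)&(abs(q[:,2]-.014)<.004)]; r=cv2.minAreaRect(q[:,:2].astype(np.float32)*1000);print('NSrect',len(q),r,cv2.boxPoints(r).round(1).tolist())
m=(abs(P[...,2]-(e[2]+.0195))<.003)&(np.hypot(P[...,0]-e[0],P[...,1]-e[1])<.027)
print('HS rim z',np.median(P[m][:,2]),m.sum())
R=Ro.from_quat(monitor.state()['tool_rot']).as_matrix(); out=[]
for r in range(150,300,6):
    c=np.where(m[r])[0]
    if len(c)>5:
        a=(P[r,c.min()]-e)@R;b=(P[r,c.max()]-e)@R; print(r,c.min(),c.max(),a[:2].round(4),b[:2].round(4))
go(.630,-.126,.1)
E
```

```text
time_s: 19.65
eef_pos: [0.6265, -0.126, 0.122]
tool_rot: [0.572, 0.82, 0.001, -0.001]
contact_force: [-0.6, 0.1, 0.3]
grip_width: 0.509
finger_force: 35.9
NSrect 3980 ((628.2454833984375, -124.52686309814453), (87.72298431396484, 87.48892974853516), 83.24557495117188) [[579.5999755859375, -162.89999389648438], [666.5, -173.1999969482422], [676.7999877929688, -86.0999984741211], [590.0, -75.80000305175781]]
HS rim z 0.14119594632668037 1750
222 237 271 [ 0.0199 -0.0102] [0.0201 0.0066]
228 229 281 [ 0.0168 -0.0143] [0.0167 0.0117]
234 222 287 [ 0.0141 -0.0177] [0.0137 0.0147]
240 209 306 [ 0.0114 -0.0241] [0.0115 0.024 ]
246 212 298 [ 0.0078 -0.0229] [0.008  0.0202]
252 212 298 [ 0.0058 -0.0226] [0.0057 0.0201]
258 213 297 [ 0.0005 -0.0229] [0.0006 0.0203]
264 213 298 [-0.0023 -0.0228] [-0.0008  0.0203]
270 213 297 [-0.005  -0.0228] [-0.0051  0.0202]
276 214 297 [-0.0098 -0.0228] [-0.0084  0.0203]
282 223 287 [-0.0136 -0.0182] [-0.0132  0.0155]
288 229 280 [-0.0168 -0.0151] [-0.0172  0.012 ]
294 241 268 [-0.0205 -0.0088] [-0.0217  0.0057]
t 19.7 pos [ 0.6266 -0.1263  0.1222] yawY 20.2 tilt [-0.     0.001] q7 0.7 g 0.502 F [ 0.1 -0.9 -1.4]
  shift [-0.0009  0.0033  0.0222] turn 0 rows>= 1
```

View pics/w7.png

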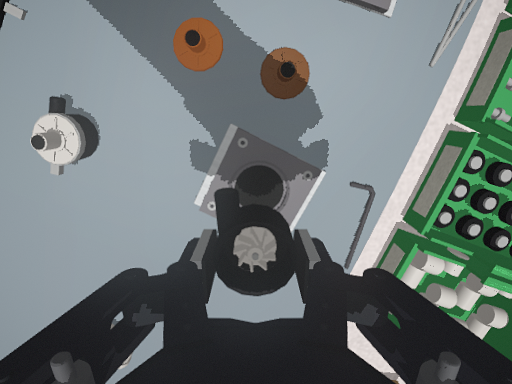

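The small housing is gripped with its impeller at (255,245) and tube at (228,205). The small nest lies beneath it, its pocket at (262,180).

```bash
python3 -m handwheel '[0.001,0.003,0.01,0,0.001,0.003,0.03,0,0.001,0.003,0.055,0,0.001,0.003,0.075,0,0.001,0.003,0.085,0,0.001,0.003,0.088,0,0.001,0.003,0.088,0,0.001,0.003,0.088,0]'
python3 -c "
from h import *
go(.6294,-.1241,.0175,20)"
```

```text
time_s: 20.37
eef_pos: [0.6302, -0.1267, 0.035]
tool_rot: [0.574, 0.819, 0.0, 0.001]
contact_force: [1.3, -0.5, -0.5]
grip_width: 0.502
finger_force: 35.9
t 20.3667 pos [ 0.6302 -0.1267  0.035 ] yawY 20.0 tilt [ 0.002 -0.   ] q7 0.72 g 0.502 F [ 1.3 -0.5 -0.5]
  shift [0.0028 0.0001 0.0175] turn 0.0 rows>= 1
```

```bash
python3 -m handwheel '[0.0027,0,0.003,0,0.0027,0,0.008,0,0.0027,0,0.012,0,0.0027,0,0.015,0,0.0027,0,0.0165,0,0.0027,0,0.0178,0,0.0027,0,0.0178,0]'
python3 -c "
from h import *
go(.6294,-.1241,.017,20)"
```

```text
time_s: 20.95
eef_pos: [0.6281, -0.124, 0.0172]
tool_rot: [0.574, 0.819, 0.0, -0.001]
contact_force: [-2.9, 0.9, 4.5]
grip_width: 0.507
finger_force: 36.4
t 20.95 pos [ 0.6281 -0.124   0.0172] yawY 20.0 tilt [-0.001  0.001] q7 0.72 g 0.507 F [-2.9  0.9  4.5]
  shift [-0.0005  0.0012  0.0002] turn -0.0 rows>= 1
```

```bash
python3 -m handwheel '[0,0,0,0,0,0,0,0,0,0,0,0,0,0,0,0,0,0,0,0,0,0,0,0]' 1
python3 -m handwheel '[0,0,-0.01,0,0,0,-0.03,0,0,0,-0.06,0,0,0,-0.1,0,0,0,-0.13,0,0,0,-0.13,0]'
python3 - <<'E'
from h import *
s=snap('wrist','w8.png'); print('HS',topc(s,.628,-.1245,.036,.035,.004))
go(.454,.1455,.15,55)
E
```

```text
time_s: 21.45
eef_pos: [0.6285, -0.1242, 0.0162]
tool_rot: [0.574, 0.819, -0.0, 0.0]
contact_force: [0.7, 0.2, 0.8]
grip_width: 1.005
finger_force: 0.0
time_s: 21.95
eef_pos: [0.6331, -0.1258, 0.1548]
tool_rot: [0.574, 0.819, 0.003, 0.007]
contact_force: [0.3, -0.5, 0.4]
grip_width: 0.996
finger_force: 0.0
HS (424, array([ 0.6266, -0.1254]), np.float64(0.0216), np.float64(0.0362))
t 22.0 pos [ 0.6313 -0.1251  0.1516] yawY 20.0 tilt [ 0.01  -0.002] q7 0.68 g 0.998 F [-0.6 -0.1 -0.2]
  shift [ 0.3149 -0.0741 -0.0007] turn -0.611 rows>= 8
```

```bash
python3 -c "
from h import *
go(.454,.1455,.15,20)"
```

```text
t 22.0 pos [ 0.6313 -0.1251  0.1516] yawY 20.0 tilt [ 0.01  -0.002] q7 0.68 g 0.998 F [-0.6 -0.1 -0.2]
  shift [ 0.3149 -0.0741 -0.0007] turn -0.0 rows>= 8
```

```bash
python3 -m handwheel '[0.315,-0.074,0,0,0.315,-0.074,0,0,0.315,-0.074,0,0,0.315,-0.074,0,0,0.315,-0.074,0,0,0.315,-0.074,0,0,0.315,-0.074,0,0,0.315,-0.074,0,0,0.315,-0.074,0,0,0.315,-0.074,0,0,0.315,-0.074,0,0,0.315,-0.074,0,0]'
python3 - <<'E'
from h import *
s=snap('wrist','w9.png'); np.save('w9.npy',s,allow_pickle=True)
a=topc(s,.452,.147,.029,.025); b=topc(s,.452,.147,.009,.035,.003); print('CS',a,b)
go(*((a[1]+b[1])/2+[.0021,-.0015]),.0125,20)
E
```

```text
time_s: 23.0
eef_pos: [0.4519, 0.145, 0.1462]
tool_rot: [0.575, 0.818, -0.0, 0.0]
contact_force: [-0.2, -0.9, -0.1]
grip_width: 0.996
finger_force: 0.0
CS (177, array([0.4514, 0.1478]), np.float64(0.0072), np.float64(0.0299)) (1035, array([0.4515, 0.1473]), np.float64(0.0213), np.float64(0.0096))
t 23.05 pos [0.452  0.1449 0.1462] yawY 19.8 tilt [ 0.    -0.001] q7 0.21 g 1.0 F [0.3 0.1 0.8]
  shift [0.0007 0.0019 0.1337] turn -0.003 rows>= 4
```

View pics/w9.png

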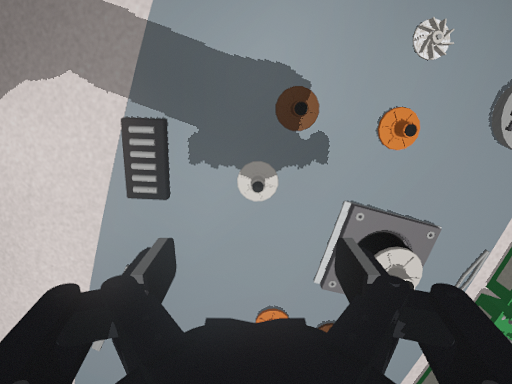

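The white small cover is at (258,183). The brown look-alike (297,107) and the strip (147,158) are outside the finger span.

```bash
python3 -m handwheel '[0.0005,0.001,0.03,0,0.0005,0.001,0.06,0,0.0005,0.001,0.09,0,0.0005,0.001,0.115,0,0.0005,0.001,0.125,0,0.0005,0.001,0.13,0,0.0005,0.001,0.133,0,0.0005,0.001,0.133,0,0.0005,0.001,0.133,0]' 1 30
python3 -m handwheel '[0,0,0,0,0,0,0,0,0,0,0,0,0,0,0,0,0,0,0,0,0,0,0,0,0,0,0,0,0,0,0,0,0,0,0,0,0,0,0,0,0,0,0,0,0,0,0,0]' 0 25
python3 -m handwheel '[0,0,-0.01,0,0,0,-0.03,0,0,0,-0.06,0,0,0,-0.1,0,0,0,-0.12,0,0,0,-0.12,0]'
python3 -c "
from h import *
go(.6287,-.1265,.115,20)"
```

```text
time_s: 23.8
eef_pos: [0.4529, 0.1474, 0.0143]
tool_rot: [0.574, 0.819, 0.001, 0.001]
contact_force: [1.0, -0.3, 0.4]
grip_width: 1.003
finger_force: 0.0
time_s: 24.8
eef_pos: [0.452, 0.1474, 0.0135]
tool_rot: [0.574, 0.819, 0.0, 0.0]
contact_force: [-0.5, 0.2, 5.4]
grip_width: 0.158
finger_force: 24.5
time_s: 25.3
eef_pos: [0.4548, 0.148, 0.1377]
tool_rot: [0.574, 0.819, 0.004, 0.003]
contact_force: [0.3, 0.4, 0.2]
grip_width: 0.166
finger_force: 24.4
t 25.3 pos [0.4548 0.148  0.1377] yawY 20.0 tilt [0.009 0.003] q7 0.22 g 0.166 F [0.3 0.4 0.2]
  shift [-0.3174  0.0694  0.0234] turn -0.0 rows>= 8
```

```bash
python3 -m handwheel '[-0.02,0.0045,0,0,-0.05,0.011,0,0,-0.085,0.0185,0,0,-0.12,0.026,0,0,-0.155,0.034,0,0,-0.19,0.042,0,0,-0.225,0.049,0,0,-0.26,0.057,0,0,-0.285,0.062,0.005,0,-0.305,0.067,0.01,0,-0.315,0.0688,0.015,0,-0.3174,0.0694,0.016,0,-0.3174,0.0694,0.016,0,-0.3174,0.0694,0.016,0,-0.3174,0.0694,0.016,0,-0.3174,0.0694,0.016,0]'
python3 - <<'E'
from h import *
s=snap('wrist','w10.png')
e=monitor.state()['eef_pos']; c=topc(s,*e[:2],e[2]-.0045,.035,.004)
print(e.round(4),'CS disc',c); print('HS',topc(s,.627,-.125,.036,.035,.004))
d=np.array([.6266,-.1254])-c[1]; go(*(e[:2]+d),c[3]*0+e[2]-c[3]+.0412,20)
E
```

```text
time_s: 26.63
eef_pos: [0.6256, -0.1252, 0.1177]
tool_rot: [0.573, 0.82, 0.0, -0.0]
contact_force: [0.1, 0.4, 0.1]
grip_width: 0.16
finger_force: 24.4
[ 0.6257 -0.1256  0.1177] CS disc (1657, array([ 0.6241, -0.1254]), np.float64(0.0216), np.float64(0.1137))
HS (371, array([ 0.6266, -0.1249]), np.float64(0.0215), np.float64(0.0362))
t 26.6833 pos [ 0.6257 -0.1256  0.1177] yawY 20.1 tilt [0.    0.001] q7 0.7 g 0.159 F [ 0.5  0.4 -0.2]
  shift [-0.0009  0.0023  0.0725] turn 0.002 rows>= 2
```

View pics/w10.png

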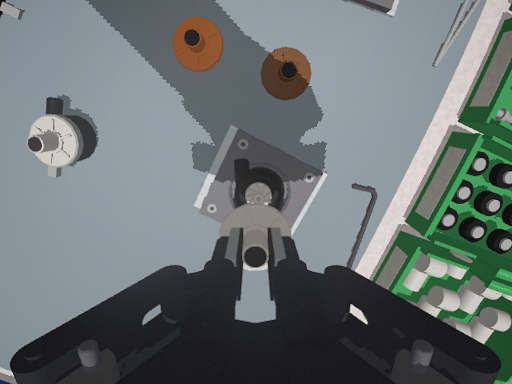

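The gripped small cover's disc is at (257,225) and level. Behind it are the seated housing's mouth at (258,193) and its tube at (241,170).

```bash
python3 -m handwheel '[-0.0009,0.0015,0.01,0,-0.0009,0.0015,0.03,0,-0.0009,0.0015,0.045,0,-0.0009,0.0015,0.055,0,-0.0009,0.0015,0.06,0,-0.0009,0.0015,0.06,0,-0.0009,0.0015,0.06,0,-0.0009,0.0015,0.06,0]'
python3 - <<'E'
from h import *
s=snap('wrist')
e=monitor.state()['eef_pos']; c=topc(s,*e[:2],e[2]-.004,.035,.003)
print(e.round(4),'CS disc',c)
d=np.array([.6266,-.1252])-c[1]; go(*(e[:2]+d),e[2]-c[3]+.0412,20)
E
```

```text
time_s: 27.35
eef_pos: [0.6282, -0.1278, 0.0582]
tool_rot: [0.574, 0.819, 0.0, 0.001]
contact_force: [-0.1, 0.6, -0.3]
grip_width: 0.16
finger_force: 24.4
[ 0.6282 -0.1277  0.0583] CS disc (1624, array([ 0.6266, -0.128 ]), np.float64(0.0217), np.float64(0.0541))
t 27.4 pos [ 0.6282 -0.1277  0.0583] yawY 20.0 tilt [ 0.002 -0.001] q7 0.72 g 0.162 F [ 0.3 -0.  -0. ]
  shift [0.0026 0.0009 0.0129] turn -0.0 rows>= 1
```

```bash
python3 -m handwheel '[0.0026,0.0009,0.002,0,0.0026,0.0009,0.004,0,0.0026,0.0009,0.005,0,0.0026,0.0009,0.005,0,0.0026,0.0009,0.005,0]'
python3 - <<'E'
from h import *
s=snap('wrist')
e=monitor.state()['eef_pos']; c=topc(s,*e[:2],e[2]-.004,.035,.003)
print(e.round(4),'CS disc',c)
d=np.array([.6266,-.1252])-c[1]; go(*(e[:2]+d),e[2]-c[3]+.0412,20)
E
```

```text
time_s: 27.82
eef_pos: [0.6273, -0.1247, 0.0522]
tool_rot: [0.574, 0.819, -0.0, -0.0]
contact_force: [0.0, -0.6, -0.5]
grip_width: 0.164
finger_force: 24.4
[ 0.6274 -0.1248  0.0523] CS disc (1626, array([ 0.6258, -0.1251]), np.float64(0.0217), np.float64(0.0482))
t 27.8667 pos [ 0.6274 -0.1248  0.0523] yawY 20.0 tilt [-0. -0.] q7 0.71 g 0.159 F [-0.6  0.  -1. ]
  shift [-0.0004  0.0007  0.007 ] turn -0.0 rows>= 1
```

```bash
python3 -m handwheel '[0,0.0006,0.002,0,0,0.0006,0.0037,0,0,0.0006,0.005,0,0,0.0006,0.006,0,0,0.0006,0.0068,0,0,0.0006,0.0074,0,0,0.0006,0.0074,0]'
python3 -c "
from h import *
go(.628,-.125,.0453,20)"
```

```text
time_s: 28.45
eef_pos: [0.6278, -0.1245, 0.0456]
tool_rot: [0.574, 0.819, -0.0, -0.0]
contact_force: [-1.2, 0.1, 5.1]
grip_width: 0.164
finger_force: 24.8
t 28.45 pos [ 0.6278 -0.1245  0.0456] yawY 20.0 tilt [-0.  0.] q7 0.72 g 0.164 F [-1.2  0.1  5.1]
  shift [-0.0005  0.      0.0003] turn -0.0 rows>= 1
```

```bash
python3 -m handwheel '[0,0,0,0,0,0,0,0,0,0,0,0,0,0,0,0,0,0,0,0,0,0,0,0,0,0,0,0]' 1
python3 -m handwheel '[0,0,-0.01,0,0,0,-0.03,0,0,0,-0.06,0,0,0,-0.1,0,0,0,-0.13,0,0,0,-0.13,0,0,0,-0.13,0,0,0,-0.13,0]'
python3 - <<'E'
from h import *
s=snap('wrist'); print('CS',topc(s,.6266,-.125,.041,.035,.004),topc(s,.6266,-.125,.061,.02,.004))
P=cloud(s).reshape(-1,3); q=P[(np.hypot(P[:,0]-.6266,P[:,1]+.125)<.02)&(abs(P[:,2]-.041)<.006)]
print('tilt',np.linalg.lstsq(np.c_[q[:,:2]-[.6266,-.125],np.ones(len(q))],q[:,2],rcond=None)[0].round(4))
snap('side','end.png')
E
```

```text
time_s: 29.03
eef_pos: [0.6279, -0.1245, 0.0448]
tool_rot: [0.574, 0.819, -0.0, -0.0]
contact_force: [-0.1, 0.4, 0.5]
grip_width: 0.995
finger_force: 0.0
time_s: 29.7
eef_pos: [0.6275, -0.1243, 0.175]
tool_rot: [0.574, 0.819, 0.0, -0.0]
contact_force: [0.9, -0.1, -0.5]
grip_width: 0.999
finger_force: 0.0
CS (1086, array([ 0.626 , -0.1248]), np.float64(0.0215), np.float64(0.0416)) (183, array([ 0.6259, -0.1248]), np.float64(0.0072), np.float64(0.0618))
tilt [-0.0066  0.0053  0.0418]
```

View pics/end.png

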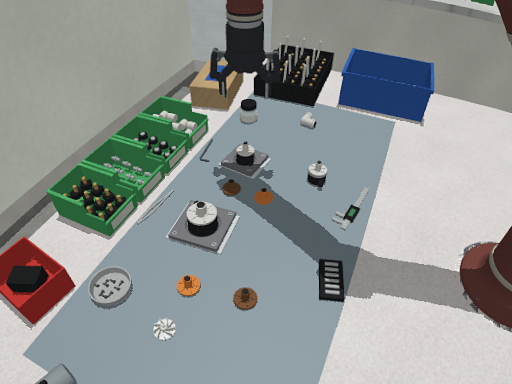

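Both blowers stand assembled in their nests, the large one at (202,218) and the small one at (245,155). The finished blower, impeller and elbow have not moved.

```bash
python3 -c "
from cell import ticket; print(ticket.hand_in())"
```

```text
the job is handed in; nothing more can be done
None
```

Job handed in at about 30 s of the 102 s: both housings are upright in their own nests with their covers on top, spigot up, flat and centred to within about 1 mm by the wrist camera.

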